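Lock a ferrule in its rack with the rod

ROBOT

A 7-joint arm with a two-finger parallel gripper is mounted at the origin on the work surface; the furniture and walls round the work are solid. World frame = base frame: x ahead of the robot, y to its left, z up, the work surface at z = 0. Lengths are in m, angles in rad, forces in N, time in s.
With the tool pointing down it reaches from about 0.4 to 0.875 m from the base axis. Payload 19.3 kg.
Tool frame: the origin (TCP) lies between the finger pads; the fingertips stand 17 mm ahead of it and the grasp point (between the pads) lies 2 mm behind it; z points along the fingers, x is the direction in which the jaws open and shut, and the axes are right-handed (so a half turn about z gives the same grasp; the last joint's range is limited). The gripper opens to 85 mm and grips with 20 to 120 N. Pads are 22 mm wide; open, the fingers measure 114 mm over their backs; the gripper's body (76 mm by 85 mm) begins 54 mm behind the grasp point. The pads swing forward as they close: fully open they stand 13 mm farther back than shut.
Start: joints at [-1.286, 0.521, -0.036, 1.599, 0.021, 1.021, -0.113], TCP at [0.217, 0.586, 0.219] pointing down, gripper open.
Joint ranges: [-2.91, 2.91], [-0.3, 2.13], [-1.5, 1.42], [0.17, 2.43], [-1.26, 4.41], [0.16, 1.93], [-2.52, 2.52]. Speed limits (rad/s): [1.89, 1.89, 2.39, 2.39, 3.01, 3.01, 3.01].

INTERFACE

Orientations are given as [roll, pitch, yaw] about the fixed x, y, z axes, in that order (R = Rz(yaw) Ry(pitch) Rx(roll)).
In Python, from workcell import bot gives the robot as it stands. The module is installed in compiled form; this text tells all that it offers.
- The arm moves only by the tool arm_command, never from a script. Its argument "targets" is a list of rows, each a list of 6 numbers: the shift along the tool's x, y, z in mm, then the turn, a rotation vector about the tool's x, y, z in degrees. In form: [[x, y, z, wx, wy, wz], ...]. A call has 1 to 8 rows; each row shifts and turns the pose as measured when the row begins, along the tool's axes as they then stand; what a row does not reach is not made up. A row lasts 1/10 s, in which the tool goes at most 50 mm and 8.59 degrees, less where a joint would pass 70% of its speed; a pose out of reach is approached as far as the arm can. A call is refused whole if a number of a shift passes 50 or a number of a turn 8.59, either way. A call with a gripper value outside its range is refused whole. "grip" is the opening in per cent of the stroke, from 0 (shut) to 100 (fully open), set as the call begins (left out, the last holds). The fingers move at their own pace and stop on an object; "grip_force" is the grip in N (left out, the last holds). Time passes only in rows, so rows that do not move let the fingers close. It gives the time, the measured TCP pose, the force and the opening at its end, in the units of the state.
- bot.observe(): the state, without advancing time (a new reading comes with each control period).
- bot.grab_frame(name): name is "scene" or "top" or "wrist"; returns a dict with "color" (480x640x3 uint8, red, green, blue), "depth" (480x640 float32, m along the optical axis (not along the pixel's ray), 0 where there is no reading), "fov_y" (degrees; the focal length in pixels is half the picture's height over the tangent of half this angle, whatever the lens; pixels are square), "cx", "cy" (the principal point, pixels), "R" (3x3) and "t" (3): a world point X has camera coordinates R X + t; the wrist camera has in their place "hand_eye" (4x4, takes a point from camera to tool coordinates, whose origin is the TCP and whose axes are the tool frame's). Camera axes: x right, y down, z forward; pixel columns grow to the right and rows downward; lengths in m; the calibration is good to about 2 mm. A picture is of the moment at which its call begins: read the wrist's pose just before it.
- bot.job_done(): hands the job in, once; it reports no verdict.
The state is a dict: "clock": time; "qpos": joint angles; "qd": joint speeds; "joint_efforts": joint torques, N m; "position": TCP position; "tool_rot": TCP orientation; "force": force on the tool from outside, world axes, zero at the start; "moment": the same for the moment, N m; "grip_width": finger opening in m.
Only numpy, scipy, OpenCV 4.12 (cv2) and the standard library are available. Lean on these libraries where they do the work, as an engineer would, in place of code of your own. Each camera call takes 0.05 s, during which the arm holds its last target. There are 200 camera calls.

TASK

Take the wooden-handled steel rod out of its holster by its bare shank and start it, tip first, through both eyelets of the ferrule rack and the white ferrule standing between them. Let go so that it rests in both lugs, then take it again by the handle, push it until the handle's shoulder is fully home against the near lug, and let go. Leave the ferrule on its seat and do not disturb the other things on the bench.

Things in the scene. Friction and masses are not known exactly. Their poses are not given: they have to be found in the camera images.
- rod_tip (a point): Tip of the loose locking rod, on its axis; x points along the rod from handle to tip. The rod is 175 mm long, about 0.15 kg: a round steel shank, 14 mm in diameter, 125 mm long, its last 12 mm tapering to 7 mm at this tip; behind it a round pale wooden handle, 30 mm in diameter, 50 mm long.
- rod_shoulder (a point): Point on the rod's axis at the shoulder, the step where the 30 mm handle meets the 14 mm shank, 125 mm behind the tip. At the start the rod lies level with its axis 45 mm above the table. The rod's centre of mass lies on the shank about 40 mm ahead of the shoulder.
- rod_grip (a point): Centre of the rod's wooden handle, on the axis, 25 mm behind the shoulder. The handle is 50 mm long and 30 mm in diameter.
- holster: Fixed dark wooden holster, 190 x 60 mm, holding the rod at the start; origin on the table under the rod's shoulder, x along the rod to the tip. Pocket walls 63 mm high, 3 mm beside the handle (57 mm behind to 7 mm ahead of the shoulder), bar fingers there; a notched post 52 mm high carries the shank 92 to 104 mm ahead of the shoulder. Between, the shank is free. The rod lifts straight up.
- rack: Fixed ferrule rack: dark wooden base 110 x 100 mm, 12 mm high, with two upright aluminium lugs 50 mm wide, 12 mm thick, tops 85 mm above the table. Origin on the table under near_eye, x from the near lug to the far one.
- near_eye (a point): Centre of the near eyelet's mouth, in the near lug's robot-side face, 65 mm above the table; x points along the insertion, from near lug to far lug. The eyelets are round through holes 17 mm in diameter, on one level line. A rod let go with its tip in both eyelets stays there, sagging a few mm at the handle.
- far_eye (a point): Centre of the far eyelet's mouth, in the robot-side face of the far lug, 52 mm beyond near_eye along the same line, 65 mm above the table. The far lug is 12 mm thick, its far face 64 mm beyond near_eye.
- ferrule_center (a point): Centre of the loose white plastic ferrule ring (68 mm outside diameter, 64 mm inside, 26 mm wide) that stands on edge on the seat midway between the lugs, its axis along the rack's x. Its centre is 50 mm above the table, so its top is at 84 mm and the eyelets' line passes 15 mm above its centre, inside the ring.
- pot: Bystander: small dark iron pot, 72 mm across, 40 mm high; origin under its centre.
- brush: Bystander: round bristle brush head with a white ferrule on top, about 72 mm across, 74 mm high; origin under its centre.
- stone: Bystander: grey whetstone, 109 x 67 x 18 mm; origin under its centre.
- tin: Bystander: small dark open tin, 68 x 60 x 24 mm; origin under its centre.
Things that resemble listed ones, but are neither listed nor needed, are in the scene too. Leave any yellow look-alike of the part that bears rod_tip alone. Leave any purple look-alike of the rack alone.

How it is judged:
By the outcome, as a careful person would: the job done as asked, in the order asked, and still so for the second after the job is handed in, with the robot touching nothing.
It also fails if it takes over 54 s, if anything falls off the work surface, if the arm or the gripper's body presses on something with over 40 N, if the wrist force passes 120 N, or if a joint passes its speed limit or range.

## Working session

There is one attempt and no reset: what is moved stays moved. The work goes in short steps, Python scripts to look and compute and a tool call to move; the robot and the scene stay as the last step left them, time stands still between calls to the robot, and variables do not carry over. Pictures are saved under pics/ and viewed, about 8 in all and at most 12, crops included, and the job is handed in when it is done.

Besides the shell and the picture viewer there is one more tool, called after "Request:" as name(argument=value, ...), one argument or row to a line, values as JSON. arm_command: Moves the arm, as the interface text tells. Its arguments: {"type":"object","properties":{"targets":{"type":"array"},"grip":{"type":"number"},"grip_force":{"type":"number"}},"required":["targets"]}

```bash
mkdir -p pics
cat > h.py <<'E'
import numpy as np, cv2
from workcell import bot
from scipy.spatial.transform import Rotation as Ro
def save(n,f): cv2.imwrite(f'pics/{n}.png',cv2.cvtColor(f['color'],cv2.COLOR_RGB2BGR))
def cloud(f,s=None):
    d=f['depth'];h,w=d.shape;F=h/2/np.tan(np.radians(f['fov_y'])/2)
    v,u=np.mgrid[:h,:w];P=np.dstack([(u-f['cx'])/F*d,(v-f['cy'])/F*d,d])
    if 'R' in f: W=(P-np.array(f['t']).ravel())@np.array(f['R'])
    else:
        H=np.array(f['hand_eye']);P=P@H[:3,:3].T+H[:3,3]
        W=P@Ro.from_euler('xyz',s['tool_rot']).as_matrix().T+np.array(s['position'])
    W[d==0]=np.nan
    return W
E
python3 - <<'E'
from h import *
s=bot.observe();print(s)
for n in('top','scene'):
    f=bot.grab_frame(n);save(n,f);np.save(n+'.npy',cloud(f));np.save(n+'c.npy',f['color']);print(n,f['fov_y'],np.array(f['R']).round(3),f['t'])
E
```

```text
{'clock': 0.0, 'qpos': array([-1.28621068,  0.52203137, -0.03634154,  1.59998442,  0.02120542,
        1.02110681, -0.11278745]), 'qd': array([-0.00096645,  0.00112819,  0.00084861,  0.00019394,  0.00200748,
       -0.00275712,  0.00170676]), 'joint_efforts': array([ 4.43770041e-04, -9.27112412e+01,  1.97979771e+00, -3.69944322e+01,
        1.79544627e-02,  8.03260045e-03, -6.71092698e-05]), 'position': array([0.21702711, 0.58574071, 0.21852321]), 'tool_rot': array([3.14151351e+00, 1.14202445e-03, 1.21602788e+00]), 'force': array([-0.26487521,  0.12134548,  0.82911409]), 'moment': array([-0.05224981, -0.02193684,  0.00212026]), 'grip_width': 0.08538641806925217}
top 55.145083600620794 [[-0.018 -1.     0.018]
 [-0.982  0.014 -0.191]
 [ 0.191 -0.021 -0.981]] [0.18712167 0.51208062 1.14191197]
scene 50.3593598600107 [[-0.716 -0.698  0.02 ]
 [-0.536  0.531 -0.657]
 [ 0.448 -0.481 -0.754]] [0.49699807 0.24411735 1.46031954]
```

View pics/top.png

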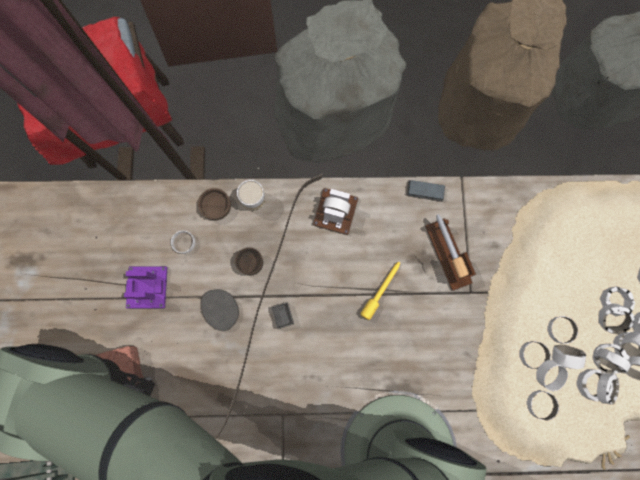

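View pics/scene.png

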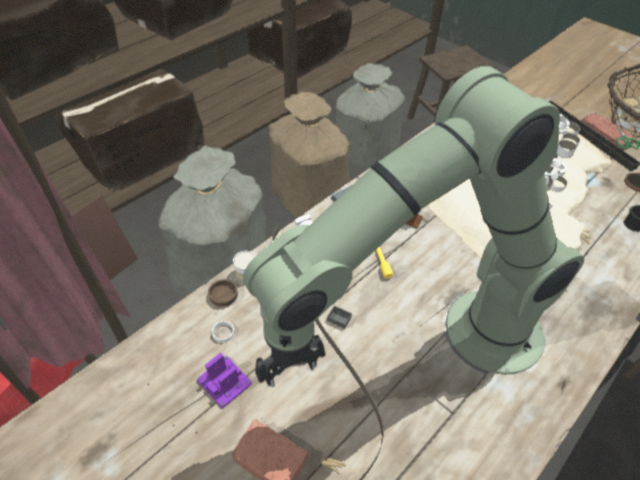

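The top view shows the holster with the rod at about (448,252), handle end (460,267) and tip near (438,218). The rack is at (335,210). The yellow and purple look-alikes are at (380,290) and (146,287).

Run:
```python
from h import *
W=np.load('top.npy');C=np.load('topc.npy')
def up(r,n):
    v0,v1,u0,u1=r
    im=cv2.cvtColor(C[v0:v1,u0:u1],cv2.COLOR_RGB2BGR);return cv2.resize(im,(400,400),interpolation=cv2.INTER_CUBIC)
cv2.imwrite('pics/crop.png',np.hstack([up((175,245,300,370),0),up((210,295,410,495),0)]))
# heights
for nm,(v0,v1,u0,u1),zz in [('rack',(180,240,305,365),[(.075,.095),(.005,.02)]),('hol',(205,295,410,485),[(.04,.056),(.056,.08),(.028,.04)])]:
    P=W[v0:v1,u0:u1].reshape(-1,3);P=P[~np.isnan(P[:,0])]
    print(nm,np.histogram(P[:,2],bins=np.arange(-.02,.11,.01)))
    for a,b in zz:
        Q=P[(P[:,2]>a)&(P[:,2]<b)];
        if len(Q)<5: continue
        c=Q[:,:2].mean(0);w,V=np.linalg.eigh(np.cov((Q[:,:2]-c).T));print(a,len(Q),c.round(4),V.T.round(3).tolist(),np.sqrt(w).round(4),Q.min(0).round(3),Q.max(0).round(3), cv2.minAreaRect((Q[:,:2]*1000).astype(np.float32)))
```

```text
rack (array([   0, 1372,  962,  480,  119,   77,   21,   54,   73,  147,  282,
          1]), array([-0.02, -0.01,  0.  ,  0.01,  0.02,  0.03,  0.04,  0.05,  0.06,
        0.07,  0.08,  0.09,  0.1 ]))
0.075 381 [0.617  0.1426] [[-0.285, -0.958], [-0.958, 0.285]] [0.0138 0.0205] [0.58  0.11  0.075] [0.655 0.175 0.09 ] ((617.5091552734375, 141.74147033691406), (50.75954055786133, 65.4244613647461), 72.5889663696289)
0.005 733 [0.6071 0.1472] [[0.458, -0.889], [-0.889, -0.458]] [0.0351 0.0396] [0.543 0.062 0.005] [0.707 0.224 0.02 ] ((628.8319091796875, 138.87127685546875), (165.79063415527344, 157.5836639404297), 5.35473108291626)
hol (array([  71, 3066, 2318,  302,   53,   52,  254,  385,  197,    0,    0,
          0]), array([-0.02, -0.01,  0.  ,  0.01,  0.02,  0.03,  0.04,  0.05,  0.06,
        0.07,  0.08,  0.09,  0.1 ]))
0.04 490 [ 0.5052 -0.1523] [[0.312, -0.95], [-0.95, -0.312]] [0.0122 0.0531] [ 0.415 -0.2    0.04 ] [ 0.595 -0.112  0.056] ((507.519775390625, -149.5057373046875), (181.79051208496094, 48.10360336303711), 18.989229202270508)
0.056 346 [ 0.4505 -0.1721] [[0.232, -0.973], [-0.973, -0.232]] [0.0179 0.0202] [ 0.415 -0.207  0.056] [ 0.551 -0.139  0.067] ((486.8973693847656, -161.46592712402344), (136.53219604492188, 55.091156005859375), 17.758832931518555)
0.028 64 [ 0.4723 -0.1523] [[0.258, -0.966], [-0.966, -0.258]] [0.0183 0.0478] [ 0.416 -0.199  0.028] [ 0.569 -0.112  0.04 ] ((498.2191162109375, -153.41094970703125), (158.92005920410156, 47.468753814697266), 17.934206008911133)
```

View pics/crop.png

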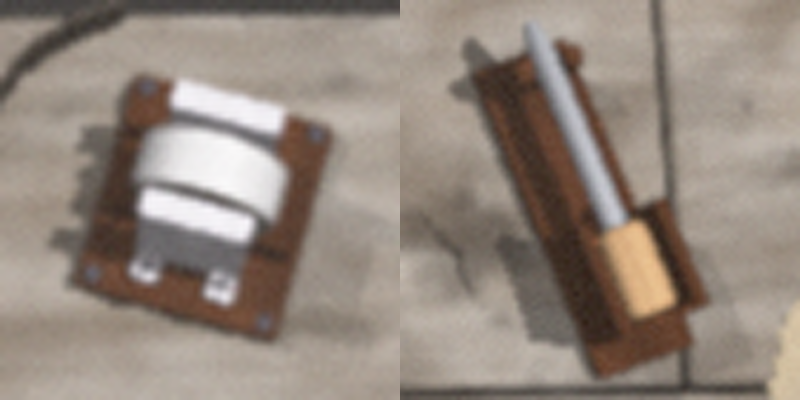

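Request:
arm_command(
  targets=[
    [-27,48,0,0,0,0],
    [-27,48,0,0,0,0],
    [-27,48,0,0,0,0],
    [-27,48,0,0,0,0],
    [-27,48,0,0,0,0],
    [-27,48,0,0,0,0],
    [-27,48,0,0,0,0],
    [-27,48,0,0,0,0],
  ],
)

```text
clock: 0.9
position: [0.4762, 0.279, 0.2159]
tool_rot: [-3.138, 0.003, 1.228]
force: [1.2, 0.1, -0.1]
grip_width: 0.0857
```

Request:
arm_command(
  targets=[
    [-31,40,-12,0,0,-1],
    [-31,40,-12,0,0,-1],
    [-31,40,-12,0,0,-1],
    [0,0,0,0,0,0],
    [0,0,0,0,0,0],
    [0,0,0,0,0,0],
  ],
)

```text
clock: 1.5
position: [0.5594, 0.149, 0.249]
tool_rot: [-3.138, 0.007, 1.273]
force: [-0.5, -0.5, 0.6]
grip_width: 0.0854
```

Run:
```python
from h import *
s=bot.observe();f=bot.grab_frame('wrist');save('w1',f);W=cloud(f,s);np.save('w1.npy',W);print(s['position'],s['tool_rot'],s['qpos'].round(2),np.array(f['hand_eye']).round(3),f['fov_y'])
```

```text
[0.55937421 0.14895714 0.24899644] [-3.1376881   0.00691441  1.27276616] [-0.42  0.42  0.08  1.69 -0.03  1.04  0.94] [[ 1.     0.     0.001 -0.001]
 [-0.001  0.965  0.263 -0.067]
 [-0.001 -0.263  0.965 -0.153]
 [ 0.     0.     0.     1.   ]] 59.349072597442024
```

View pics/w1.png

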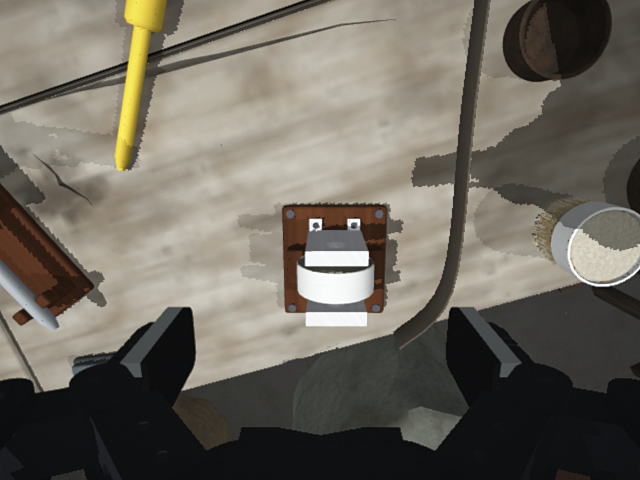

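The wrist view shows the rack nearly squared to the tool, with the near lug's face at (335,242), its top edge at row ~255, the ferrule at (335,280) and the far lug at (335,318). The rod tip is at (55,322).

Run:
```python
from h import *
W=np.load('w1.npy')
def box(name,v0,v1,u0,u1,a,b,):
    P=W[v0:v1,u0:u1].reshape(-1,3);P=P[~np.isnan(P[:,0])];Q=P[(P[:,2]>a)&(P[:,2]<b)]
    r=cv2.minAreaRect((Q[:,:2]*1000).astype(np.float32));print(name,len(Q),Q.mean(0).round(4),r,'z',np.percentile(Q[:,2],[5,50,95]).round(4));return Q
box('near top',247,268,295,380,.078,.095)
box('far top',308,330,295,380,.078,.095)
box('near face',226,256,295,380,.025,.075)
box('ferr',265,305,290,380,.07,.1)
box('table',150,190,200,260,-.03,.03)
box('base',200,315,275,392,.007,.018)
```

```text
near top 1051 [0.5925 0.151  0.0833] ((593.0614013671875, 150.7415313720703), (50.06052017211914, 12.686382293701172), 73.07088470458984) z [0.0807 0.0836 0.0847]
far top 1002 [0.642  0.1357 0.0832] ((642.804443359375, 135.6068878173828), (49.7906608581543, 13.169990539550781), 73.23095703125) z [0.0798 0.0835 0.0847]
near face 978 [0.5903 0.1527 0.0477] ((597.6049194335938, 151.717529296875), (78.00719451904297, 21.23235321044922), 73.17562103271484) z [0.0274 0.0491 0.0724]
ferr 1959 [0.617  0.1434 0.0791] ((614.6303100585938, 144.46092224121094), (53.91349792480469, 34.355220794677734), 72.6006088256836) z [0.0718 0.0801 0.0833]
table 2388 [ 0.5051  0.0735 -0.0015] ((505.19256591796875, 73.1002426147461), (58.2218017578125, 36.985107421875), 72.88856506347656) z [-0.0028 -0.0015 -0.0001]
base 4712 [0.5989 0.1477 0.0111] ((617.5109252929688, 143.45986938476562), (100.0623550415039, 109.50666809082031), 73.2367935180664) z [0.0089 0.0107 0.0162]
```

Request:
arm_command(
  targets=[
    [-38,3,0,0,0,-4.4],
    [-38,0,0,0,0,-4.4],
    [-38,-3,0,0,0,-4.4],
    [-37,-6,0,0,0,-4.4],
    [-37,-9,0,0,0,-4.4],
    [-36,-12,0,0,0,-4.4],
    [-35,-15,0,0,0,-4.4],
    [-34,-18,0,0,0,-4.4],
  ],
)

```text
clock: 2.35
position: [0.4909, -0.1421, 0.2483]
tool_rot: [-3.132, -0.001, 1.936]
force: [0.5, -0.6, -0.6]
grip_width: 0.0851
```

Request:
arm_command(
  targets=[
    [0,0,0,0,0,0],
    [0,0,0,0,0,0],
    [0,0,0,0,0,0],
  ],
)

```text
clock: 2.65
position: [0.4896, -0.1442, 0.248]
tool_rot: [-3.131, -0.001, 1.935]
force: [0.3, -0.3, 0.2]
grip_width: 0.0853
```

Run:
```python
from h import *
s=bot.observe();f=bot.grab_frame('wrist');save('w2',f);W=cloud(f,s);np.save('w2.npy',W);print(s['position'],s['tool_rot'],s['qpos'].round(2))
```

```text
[ 0.48958038 -0.14418098  0.24800375] [-3.13121181e+00 -9.88953096e-04  1.93548145e+00] [ 0.13  0.31  0.04  1.86 -0.01  0.98  2.11]
```

View pics/w2.png

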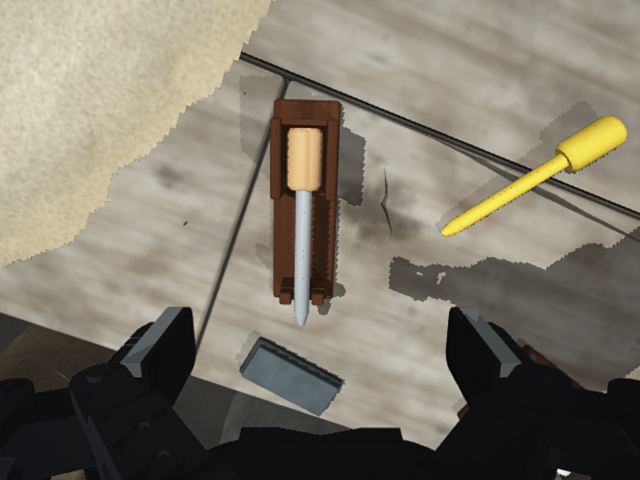

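The rod is nearly vertical in the wrist view: handle at (305,158), shoulder at about (304,190), tip at (301,323).

```bash
cat >> h.py <<'E'
def axis(W,v0,v1,u0,u1,a,b):
    "axis line from the ridge: points above a,b"
    P=W[v0:v1,u0:u1].reshape(-1,3);Q=P[(P[:,2]>a)&(P[:,2]<b)]
    r=cv2.minAreaRect((Q[:,:2]*1000).astype(np.float32));print(len(Q),Q.mean(0).round(4),np.array(r[0]).round(1),np.array(r[1]).round(1),r[2],'z',np.percentile(Q[:,2],[5,50,95]).round(4));return Q
E
python3 - <<'E'
from h import *
W=np.load('w2.npy')
S=axis(W,196,284,292,315,.036,.056)
c=S[:,:2].mean(0);w,V=np.linalg.eigh(np.cov((S[:,:2]-c).T));print(c,np.degrees(np.arctan2(V[1,1],V[0,1])))
axis(W,125,196,284,325,.052,.066)
for v in(189,192,195,320,323,325):print(v,W[v,296:310:2].round(4).tolist())
s=bot.observe();
E
```

```text
1388 [ 0.5172 -0.1495  0.049 ] [ 519.  -149.1] [79.9 14. ] 19.13999366760254 z [0.0451 0.0494 0.0512]
[ 0.51718222 -0.14948275] -160.90961096516804
1829 [ 0.4519 -0.1722  0.0564] [ 452.5 -172. ] [55.8 27.3] 15.966469764709473 z [0.053  0.0568 0.0591]
189 [[0.4775, -0.1698, 0.0546], [0.4767, -0.1683, 0.0561], [0.4763, -0.1667, 0.0548], [0.4754, -0.1652, 0.0571], [0.4747, -0.1637, 0.0579], [0.4744, -0.1621, 0.0559], [0.4738, -0.1606, 0.0559]]
192 [[0.4812, -0.169, 0.0458], [0.48, -0.1674, 0.0496], [0.4792, -0.1658, 0.0509], [0.4788, -0.1643, 0.0499], [0.4779, -0.1627, 0.0518], [0.4774, -0.1612, 0.0515], [0.477, -0.1596, 0.0498]]
195 [[0.4834, -0.1681, 0.0471], [0.4826, -0.1665, 0.0481], [0.4817, -0.165, 0.0499], [0.4809, -0.1634, 0.0513], [0.4805, -0.1618, 0.0505], [0.4801, -0.1602, 0.0486], [0.4795, -0.1586, 0.0488]]
320 [[0.6141, -0.1231, -0.0026], [0.5897, -0.1271, 0.0491], [0.5893, -0.1254, 0.0486], [0.5886, -0.1237, 0.0486], [0.588, -0.122, 0.0486], [0.6098, -0.1135, -0.0013], [0.6091, -0.1116, -0.0013]]
323 [[0.6164, -0.1221, -0.0008], [0.5935, -0.1258, 0.0469], [0.5925, -0.1242, 0.0476], [0.5918, -0.1225, 0.0477], [0.5924, -0.1204, 0.045], [0.6127, -0.1124, -0.0007], [0.6127, -0.1102, -0.0024]]
325 [[0.6188, -0.1213, -0.0013], [0.6181, -0.1193, -0.0014], [0.6172, -0.1174, -0.0011], [0.6168, -0.1154, -0.0019], [0.6152, -0.1137, 0.0001], [0.6148, -0.1117, -0.0006], [0.6144, -0.1096, -0.0015]]
```

Request:
arm_command(
  targets=[
    [-14.4,12.3,0,-0.6,0,1.8],
    [0,0,37,0,0,0],
    [0,0,37,0,0,0],
    [0,0,37,0,0,0],
    [0,0,37,0,0,0],
    [0,0,0,0,0,0],
    [0,0,0,0,0,0],
  ],
  grip=50,
)

```text
clock: 3.4
position: [0.5114, -0.1434, 0.0969]
tool_rot: [3.136, -0.001, 1.914]
force: [0.4, -0.8, 0.4]
grip_width: 0.0426
```

```bash
cat >> h.py <<'E'
def err(p,yaw,s=None):
    "shift in tool axes (mm) and rot vec (deg) to reach TCP p, tool down, yaw deg"
    s=s or bot.observe();R=Ro.from_euler('xyz',s['tool_rot']);T=Ro.from_euler('xyz',[180,0,yaw],degrees=True)
    print('shift',(R.inv().apply(np.array(p)-s['position'])*1e3).round(1),'rot',np.degrees((R.inv()*T).as_rotvec()).round(2),'F',s['force'].round(1),'gw',s['grip_width'].round(4),'t',s['clock'])
E
python3 - <<'E'
from h import *
err([.5062,-.1533,.043],109.1)
s=bot.observe();f=bot.grab_frame('wrist');save('w3',f);W=cloud(f,s);np.save('w3.npy',W)
E
```

```text
Traceback (most recent call last):
  File "h.py", line 21, in err
    print('shift',(R.inv().apply(np.array(p)-s['position'])*1e3).round(1),'rot',np.degrees((R.inv()*T).as_rotvec()).round(2),'F',s['force'].round(1),'gw',s['grip_width'].round(4),'t',s['clock'])
                                                                                                                                                          ^^^^^^^^^^^^^^^^^^^^^
AttributeError: 'float' object has no attribute 'round'
```

```bash
sed -i "s/s\['grip_width'\].round(4)/round(float(s['grip_width']),4)/" h.py
python3 - <<'E'
from h import *
err([.5062,-.1533,.043],109.1)
s=bot.observe();f=bot.grab_frame('wrist');W=cloud(f,s);np.save('w3.npy',W)
H=np.array(f['hand_eye']);img=f['color'];cv2.imwrite('pics/w3.png',cv2.cvtColor(img,cv2.COLOR_RGB2BGR))
E
```

```text
shift [-7.6 -8.5 53.9] rot [ 0.29 -0.07  0.55] F [ 0.4 -0.8  0.4] gw 0.0426 t 3.4
```

View pics/w3.png

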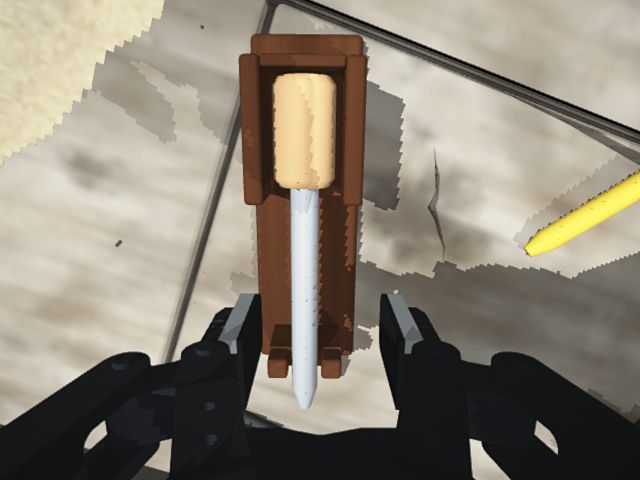

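The fingers straddle column ~320 and the shank lies at column 305, with the tip at (305,405). This agrees with the computed 7.6 mm lateral correction.

Request:
arm_command(
  targets=[
    [-7.6,-8.5,0,0.3,0,0.5],
    [0,0,0,0,0,0],
    [0,0,0,0,0,0],
  ],
)

```text
clock: 3.75
position: [0.5075, -0.1545, 0.1012]
tool_rot: [3.137, 0.002, 1.905]
force: [-0.8, 0.4, -0.2]
grip_width: 0.0423
```

Run:
```python
from h import *
err([.5062,-.1533,.043],109.1)
s=bot.observe();f=bot.grab_frame('wrist');W=cloud(f,s)
S=axis(W,210,320,275,345,.038,.056)
c=S[:,:2].mean(0);w,V=np.linalg.eigh(np.cov((S[:,:2]-c).T));print(c,np.degrees(np.arctan2(V[1,1],V[0,1])))
H=axis(W,20,250,260,345,.045,.062);print(S[:,2].max(),H[:,2].max())
```

```text
shift [ 1.7 -1.1 58.2] rot [0.26 0.1  0.02] F [-0.8  0.4 -0.2] gw 0.0423 t 3.75
2918 [ 0.5078 -0.1532  0.0491] [ 511.3 -157.4] [63.4 24.9] 20.03217315673828 z [0.0453 0.0495 0.0511]
[ 0.50778311 -0.15323332] -160.59090353145174
10207 [ 0.4565 -0.1783  0.0565] [ 464.5 -177. ] [82.9 37.6] 19.273847579956055 z [0.0483 0.0574 0.0617]
0.05519559844110143 0.061999015894550064
```

Request:
arm_command(
  targets=[
    [1.7,-1,20,0.3,0,0],
    [0,0,20,0,0,0],
    [0,0,14,0,0,0],
    [0,0,0,0,0,0],
    [0,0,0,0,0,0],
  ],
)

```text
clock: 4.3
position: [0.5082, -0.1541, 0.0488]
tool_rot: [3.138, 0.005, 1.903]
force: [0.2, -0.1, -0.1]
grip_width: 0.0426
```

Run:
```python
from h import *
err([.5065,-.1535,.043],109.3)
```

```text
shift [ 1.1 -1.4  5.8] rot [ 0.23  0.27 -0.24] F [ 0.2 -0.1 -0.1] gw 0.0426 t 4.3
```

Request:
arm_command(
  targets=[
    [1,-1.4,5.5,0.2,0.3,-0.2],
    [0,0,0,0,0,0],
    [0,0,0,0,0,0],
  ],
)

```text
clock: 4.6
position: [0.5074, -0.1538, 0.0448]
tool_rot: [3.139, 0.0, 1.907]
force: [0.3, -0.5, -0.4]
grip_width: 0.0428
```

Request:
arm_command(
  targets=[
    [0,0,0,0,0,0],
    [0,0,0,0,0,0],
    [0,0,0,0,0,0],
    [0,0,0,0,0,0],
    [0,0,0,0,0,0],
  ],
  grip=0,
  grip_force=70,
)

```text
clock: 5.1
position: [0.5079, -0.1539, 0.0456]
tool_rot: [3.138, 0.001, 1.907]
force: [0.2, -0.1, -0.4]
grip_width: 0.0004
```

Run:
```python
from h import *
s=bot.observe();print(s['grip_width']);f=bot.grab_frame('wrist');save('w4',f);np.save('w4.npy',cloud(f,s))
```

```text
0.00041732155573291396
```

View pics/w4.png

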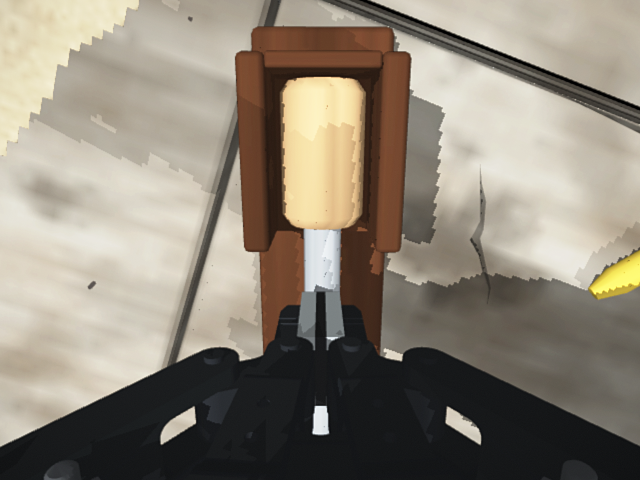

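Run:
```python
from h import *
W=np.load('w4.npy')
for v in(240,270,285,293,300,310,320,330,336,345): print(v,[W[v,u].round(3).tolist() for u in(306,312,321,330,338)])
S=axis(W,232,285,300,345,.035,.056);axis(W,420,434,313,328,.0,.09)
c=S[:,:2].mean(0);print(c,S[:,2].max())
err([.5065,-.1535,.043],109.3)
```

```text
240 [[0.484, -0.168, 0.047], [0.483, -0.166, 0.049], [0.481, -0.163, 0.051], [0.481, -0.16, 0.049], [0.48, -0.157, 0.048]]
270 [[0.495, -0.164, 0.047], [0.494, -0.162, 0.05], [0.492, -0.159, 0.051], [0.492, -0.156, 0.049], [0.491, -0.152, 0.047]]
285 [[0.501, -0.162, 0.047], [0.499, -0.16, 0.05], [0.498, -0.157, 0.051], [0.497, -0.154, 0.05], [0.497, -0.15, 0.047]]
293 [[0.498, -0.162, 0.062], [0.497, -0.161, 0.063], [0.497, -0.158, 0.062], [0.495, -0.155, 0.064], [0.494, -0.152, 0.063]]
300 [[0.498, -0.162, 0.07], [0.498, -0.16, 0.068], [0.496, -0.158, 0.069], [0.496, -0.155, 0.068], [0.494, -0.152, 0.069]]
310 [[0.498, -0.162, 0.076], [0.498, -0.16, 0.076], [0.497, -0.157, 0.075], [0.495, -0.155, 0.077], [0.494, -0.153, 0.077]]
320 [[0.498, -0.162, 0.084], [0.497, -0.16, 0.084], [0.497, -0.158, 0.084], [0.495, -0.155, 0.084], [0.495, -0.153, 0.084]]
330 [[0.498, -0.162, 0.091], [0.497, -0.16, 0.091], [0.496, -0.158, 0.091], [0.496, -0.155, 0.09], [0.496, -0.153, 0.089]]
336 [[0.497, -0.162, 0.094], [0.498, -0.16, 0.093], [0.497, -0.158, 0.093], [0.496, -0.155, 0.094], [0.495, -0.153, 0.093]]
345 [[0.497, -0.162, 0.1], [0.496, -0.16, 0.101], [0.499, -0.157, 0.094], [0.494, -0.156, 0.101], [0.494, -0.154, 0.101]]
1929 [ 0.4883 -0.1601  0.0491] [ 488.9 -159.8] [22.1 14. ] 18.595247268676758 z [0.0452 0.0496 0.0511]
201 [ 0.5576 -0.1364  0.0503] [ 557.9 -136.5] [7.8 5.9] 19.45435333251953 z [0.0495 0.0503 0.0513]
[ 0.48834163 -0.16008744] 0.05248907317042919
shift [ 0.9 -1.1  2.6] rot [ 0.2   0.05 -0.04] F [-0.9 -0.4  0.4] gw -0.0002 t 5.15
```

Run:
```python
from h import *
W=np.load('w3.npy')
for v in(294,297,302,310,320,340): print(v,[W[v,u].round(3).tolist() for u in(240,245,250,256,259,383,387,392,398,404)])
W=np.load('w4.npy')
for v in range(286,296,1): print(v,[W[v,u].round(4).tolist()[2] for u in(303,309,315,318,325,330,338)])
s=bot.observe();print(s['position'],s['joint_efforts'].round(2),s['qpos'].round(4))
```

```text
294 [[0.51, -0.174, 0.114], [0.509, -0.172, 0.114], [0.509, -0.17, 0.114], [0.508, -0.168, 0.115], [0.508, -0.167, 0.113], [0.493, -0.127, 0.114], [0.492, -0.126, 0.115], [0.492, -0.124, 0.114], [0.491, -0.122, 0.115], [0.527, -0.081, 0.001]]
297 [[0.509, -0.173, 0.118], [0.509, -0.171, 0.118], [0.508, -0.17, 0.117], [0.507, -0.168, 0.117], [0.508, -0.167, 0.115], [0.493, -0.127, 0.117], [0.492, -0.126, 0.117], [0.492, -0.125, 0.118], [0.491, -0.123, 0.118], [0.529, -0.08, -0.001]]
302 [[0.509, -0.172, 0.121], [0.509, -0.171, 0.121], [0.508, -0.169, 0.122], [0.507, -0.167, 0.121], [0.51, -0.166, 0.115], [0.495, -0.126, 0.115], [0.493, -0.127, 0.122], [0.492, -0.125, 0.121], [0.492, -0.123, 0.12], [0.491, -0.122, 0.122]]
310 [[0.509, -0.171, 0.128], [0.508, -0.17, 0.127], [0.508, -0.168, 0.127], [0.51, -0.167, 0.121], [0.513, -0.166, 0.115], [0.497, -0.126, 0.118], [0.494, -0.127, 0.125], [0.493, -0.126, 0.127], [0.492, -0.124, 0.128], [0.491, -0.123, 0.128]]
320 [[0.508, -0.17, 0.135], [0.508, -0.169, 0.135], [0.508, -0.167, 0.134], [0.513, -0.165, 0.122], [0.516, -0.164, 0.115], [0.
[... 428 characters left out ...]
.0087, 0.0497, 0.05, 0.051, 0.0506, 0.0505, 0.0468]
288 [0.0088, 0.0477, 0.0496, 0.0507, 0.0505, 0.0504, 0.0455]
289 [0.0087, 0.049, 0.0501, 0.0509, 0.0505, 0.0496, 0.0471]
290 [0.0082, 0.048, 0.0496, 0.0493, 0.0499, 0.0494, 0.0463]
291 [0.0594, 0.06, 0.0593, 0.0593, 0.0592, 0.0612, 0.0604]
292 [0.061, 0.0602, 0.0619, 0.062, 0.061, 0.0615, 0.0609]
293 [0.0616, 0.0623, 0.0615, 0.0623, 0.0623, 0.0639, 0.0626]
294 [0.063, 0.0627, nan, 0.0628, 0.063, 0.063, 0.0638]
295 [0.064, 0.0645, 0.0643, 0.0644, 0.063, 0.0637, 0.0641]
[ 0.50785174 -0.15397193  0.04558029] [ 1.000e-02 -8.769e+01  3.800e+00 -2.200e+01  1.000e-02 -2.000e-02
  0.000e+00] [ 0.1669  0.6317  0.0223  1.9786 -0.0282  0.5281  2.1162]
```

The pads closed above the shank: their tips measure z≈0.059 with the TCP at 0.0456. The real fingertips therefore stand about 14 mm behind the reported TCP, not 17 mm ahead, a 31 mm offset. I'll open, go down by that amount and check.

Request:
arm_command(
  targets=[
    [0,0,0,0,0,0],
    [0,0,0,0,0,0],
    [0,0,0,0,0,0],
    [0.5,-1,12,0.2,0,0],
    [0,0,12,0,0,0],
    [0,0,6,0,0,0],
    [0,0,0,0,0,0],
    [0,0,0,0,0,0],
  ],
  grip=50,
)

```text
clock: 5.95
position: [0.5061, -0.1536, 0.012]
tool_rot: [-3.14, -0.0, 1.907]
force: [-0.5, 1.0, 0.2]
grip_width: 0.0429
```

```bash
cat >> h.py <<'E'
def tips(W):
    "z of the lowest visible finger edge near the jaw axis; W in world"
    pass
E
python3 - <<'E'
from h import *
err([.5065,-.1535,.0135],109.3)
s=bot.observe();f=bot.grab_frame('wrist');W=cloud(f,s)
for v in range(280,310,3): print(v,[W[v,u].round(3).tolist()[2] for u in(240,245,250,256,387,392,398)])
E
```

```text
shift [-0.   0.4 -1.5] rot [-0.1  -0.   -0.03] F [-0.5  1.   0.2] gw 0.0429 t 5.95
280 [0.062, 0.062, 0.06, 0.008, 0.06, 0.06, 0.061]
283 [0.061, 0.061, 0.06, 0.009, 0.059, 0.061, 0.061]
286 [0.061, 0.062, 0.062, 0.008, 0.06, 0.062, 0.061]
289 [0.062, 0.061, 0.06, 0.009, 0.01, 0.061, 0.062]
292 [-0.002, -0.001, 0.009, 0.008, 0.007, 0.007, 0.061]
295 [0.031, 0.03, 0.031, 0.031, 0.03, 0.031, 0.03]
298 [0.034, 0.033, 0.032, 0.032, 0.034, 0.033, 0.034]
301 [0.036, 0.036, 0.035, 0.036, 0.036, 0.035, 0.036]
304 [0.038, 0.039, 0.038, 0.037, 0.037, 0.039, 0.037]
307 [0.041, 0.041, 0.04, 0.037, 0.041, 0.041, 0.04]
```

Request:
arm_command(
  targets=[
    [0,0,0,0,0,0],
    [0,0,0,0,0,0],
    [0,0,0,0,0,0],
    [0,0,0,0,0,0],
    [0,0,0,0,0,0],
  ],
  grip=0,
  grip_force=80,
)

```text
clock: 6.5
position: [0.5066, -0.1537, 0.013]
tool_rot: [-3.141, 0.001, 1.907]
force: [0.0, 0.3, -1.9]
grip_width: 0.0116
```

Request:
arm_command(
  targets=[
    [0,0,-15,0,0,0],
    [0,0,-25,0,0,0],
    [0,0,-25,0,0,0],
    [0,0,-25,0,0,0],
    [0,0,-20,0,0,0],
    [0,0,0,0,0,0],
    [0,0,0,0,0,0],
  ],
)

```text
clock: 7.2
position: [0.5057, -0.1534, 0.1263]
tool_rot: [-3.14, -0.0, 1.907]
force: [-0.7, -0.1, -1.6]
grip_width: 0.0119
```

Run:
```python
from h import *
s=bot.observe();print(s['position'],s['tool_rot'],s['force'],s['grip_width']);f=bot.grab_frame('wrist');save('w5',f);np.save('w5.npy',cloud(f,s))
```

```text
[ 0.50573699 -0.15340123  0.12631067] [-3.13980387e+00 -2.65638668e-04  1.90712734e+00] [-0.66241962 -0.1103163  -1.60319886] 0.011910955300324672
```

View pics/w5.png

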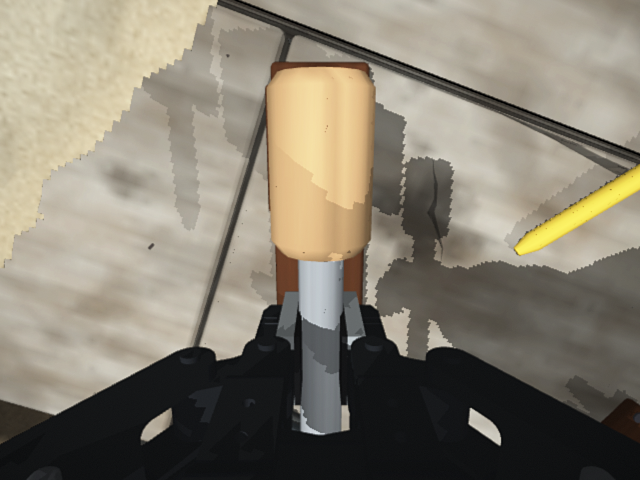

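The rod is held and clear of the holster: shoulder at (320,257), shank centred between the pads at (322,300).

```bash
cat >> h.py <<'E'
def rod(W,s,box=(60,255,255,385),h=(.0,.3),tol=.025,verbose=True):
    "handle axis fit (cylinder r=15mm) in world; returns point, dir"
    from scipy.optimize import least_squares
    v0,v1,u0,u1=box;P=W[v0:v1,u0:u1].reshape(-1,3);P=P[~np.isnan(P[:,0])]
    z=np.percentile(P[:,2],97);P=P[(P[:,2]>z-.012)]
    c=P.mean(0)-[0,0,.011];y=s['tool_rot'][2]-np.pi/2
    def d(q): return np.array([np.cos(y+q[2])*np.cos(q[3]),np.sin(y+q[2])*np.cos(q[3]),np.sin(q[3])])
    n=np.array([-np.sin(y),np.cos(y),0])
    def res(q):
        a=c+n*q[0]+[0,0,q[1]];k=P-a;D=d(q);return np.linalg.norm(k-np.outer(k@D,D),axis=1)-.015
    r=least_squares(res,[0,0,0,0],loss='soft_l1',f_scale=.001);q=r.x;a=c+n*q[0]+[0,0,q[1]]
    D=d(q);t=(P-a)@D
    if verbose: print('pt',a.round(4),'yaw',np.degrees(y+q[2]).round(2),'pitch up',np.degrees(q[3]).round(2),'rms',np.sqrt(np.mean(r.fun**2)).round(5),len(P),'t',np.percentile(t,[0.5,99.5]).round(4))
    sh=a+D*np.percentile(t,99.5); R=Ro.from_euler('xyz',s['tool_rot'])
    print('shoulder',sh.round(4),'tip',(sh+.125*D).round(4),'in tool: sh',(R.inv().apply(sh-s['position'])*1e3).round(1),'dir',R.inv().apply(D).round(4))
    return a,D
E
python3 - <<'E'
from h import *
s=bot.observe();W=np.load('w5.npy');rod(W,s,(75,256,265,376))
for v in (75,90,150,230,245,250,254,257,260,265,275,285): print(v,W[v,316:325].mean(0).round(4))
E
```

```text
pt [ 0.4509 -0.1725  0.1569] yaw 19.28 pitch up -0.01 rms 0.0006 18380 t [-0.0216  0.0245]
shoulder [ 0.4741 -0.1644  0.1569] tip [ 0.5921 -0.1231  0.1569] in tool: sh [  0.1 -33.5 -30.7] dir [ 2.0e-04  1.0e+00 -1.7e-03]
75 [ 0.4307 -0.1798  0.1707]
90 [ 0.434  -0.1786  0.1717]
150 [ 0.4474 -0.1739  0.1723]
230 [ 0.4669 -0.1671  0.1717]
245 [ 0.4708 -0.1658  0.172 ]
250 [ 0.4721 -0.1653  0.1719]
254 [ 0.4733 -0.1649  0.1713]
257 [ 0.4744 -0.1645  0.1701]
260 [ 0.4755 -0.1641  0.1694]
265 [ 0.4785 -0.163   0.1639]
275 [ 0.4814 -0.162   0.1639]
285 [ 0.4844 -0.161   0.1638]
```

Request:
arm_command(
  targets=[
    [33,7.5,0,0,0,3.6],
    [34,5,0,0,0,3.6],
    [34,3,0,0,0,3.6],
    [34,1,0,0,0,3.6],
    [34,-1.5,0,0,0,3.6],
    [34,-4,0,0,0,3.6],
    [33,-6,0,0,0,3.6],
    [33,-8,0,0,0,3.6],
  ],
)

```text
clock: 8.05
position: [0.4688, 0.1205, 0.1177]
tool_rot: [-3.13, 0.007, 1.377]
force: [0.2, -0.1, -1.2]
grip_width: 0.0117
```

Request:
arm_command(
  targets=[
    [32,-10.5,0,0,0,3.6],
    [32,-12.5,0,0,0,3.6],
    [0,0,0,0,0,0],
    [0,0,0,0,0,0],
  ],
)

```text
clock: 8.45
position: [0.4572, 0.195, 0.1132]
tool_rot: [-3.128, 0.012, 1.251]
force: [1.1, -0.5, -1.8]
grip_width: 0.0115
```

Run:
```python
from h import *
err([.4715,.1876,.033],73.13)
```

```text
shift [-1.6 17.  80. ] rot [-0.82  0.7  -1.46] F [ 1.1 -0.5 -1.8] gw 0.0115 t 8.45
```

Request:
arm_command(
  targets=[
    [-1.6,12,20,-0.8,0.7,-1.5],
    [0,0,25,0,0,0],
    [0,0,20,0,0,0],
    [0,0,8,0,0,0],
    [0,0,0,0,0,0],
    [0,0,0,0,0,0],
  ],
)

```text
clock: 9.05
position: [0.4682, 0.185, 0.036]
tool_rot: [-3.141, 0.003, 1.277]
force: [0.9, -0.7, -0.7]
grip_width: 0.0119
```

Run:
```python
from h import *
err([.4715,.1876,.033],73.13)
s=bot.observe();f=bot.grab_frame('wrist');W=cloud(f,s);rod(W,s,(75,256,265,376))
f=bot.grab_frame('scene')
save('s2',{'color':f['color']})
```

```text
shift [3.5 2.5 3. ] rot [-0.06  0.15  0.02] F [ 0.9 -0.7 -0.7] gw 0.0119 t 9.05
pt [0.4127 0.2015 0.0665] yaw -16.78 pitch up 0.04 rms 0.0006 18368 t [-0.0216  0.0245]
shoulder [0.4361 0.1944 0.0666] tip [0.5558 0.1583 0.0666] in tool: sh [ -0.4 -33.4 -30.5] dir [ 0.0012  1.     -0.0018]
```

Request:
arm_command(
  targets=[
    [3.5,2.5,3,0,0.1,0],
    [0,0,0,0,0,0],
    [0,0,0,0,0,0],
  ],
)

```text
clock: 9.45
position: [0.473, 0.1889, 0.0347]
tool_rot: [3.14, -0.002, 1.277]
force: [-0.2, 1.0, -2.3]
grip_width: 0.0115
```

Run:
```python
from h import *
err([.4715,.1876,.033],73.13)
s=bot.observe();f=bot.grab_frame('wrist');W=cloud(f,s);a,D=rod(W,s,(75,256,265,376))
f=bot.grab_frame('top');im=f['color'][185:250,290:390]
cv2.imwrite('pics/t2.png',cv2.resize(cv2.cvtColor(im,cv2.COLOR_RGB2BGR),(800,520),interpolation=cv2.INTER_CUBIC))
```

```text
shift [-1.7 -1.1  1.7] rot [ 0.09 -0.12  0.06] F [-0.2  1.  -2.3] gw 0.0115 t 9.45
pt [0.4174 0.2052 0.0651] yaw -16.8 pitch up 0.09 rms 0.0006 18365 t [-0.0216  0.0246]
shoulder [0.4409 0.1981 0.0652] tip [0.5606 0.162  0.0654] in tool: sh [ -0.4 -33.3 -30.5] dir [ 2.e-04  1.e+00 -0.e+00]
```

View pics/t2.png

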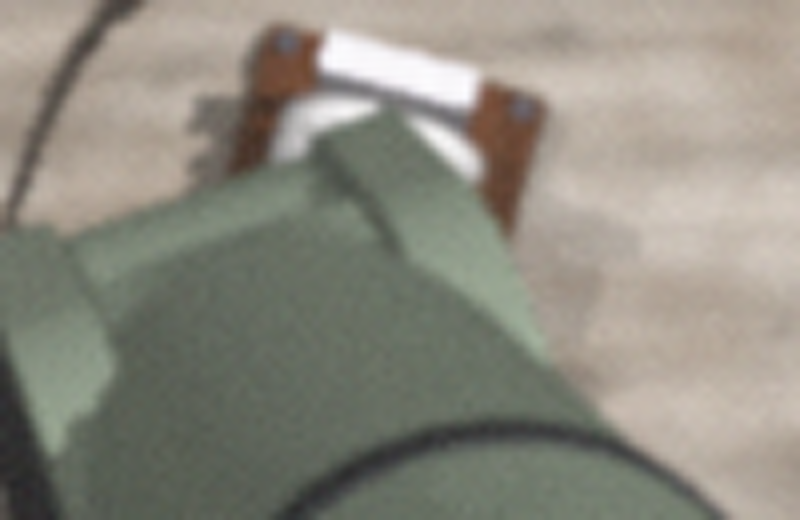

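Request:
arm_command(
  targets=[
    [-1.3,0,1.8,0.1,-0.1,0],
    [0,10,0,0,0,0],
    [0,8,0,0,0,0],
    [0,0,0,0,0,0],
    [0,0,0,0,0,0],
    [0,0,0,0,0,0],
  ],
)

```text
clock: 10.15
position: [0.4917, 0.1814, 0.0327]
tool_rot: [-3.141, -0.0, 1.277]
force: [-0.3, 0.8, -0.7]
grip_width: 0.0116
```

```bash
cat >> h.py <<'E'
def line():
    "rod tip vs eyelet line: (along past near face, lateral along tool x, height err), rack-corrected mm"
    s=bot.observe();f=bot.grab_frame('wrist');W=cloud(f,s);a,D=rod(W,s,(75,256,265,376),verbose=False)
    sh=a+D*((.0245));tip=sh+.125*D;y=np.radians(-16.88);u=np.array([np.cos(y),np.sin(y),0]);n=np.array([-u[1],u[0],0]);o=np.array([.5873,.1525,.0636])
    print('F',s['force'].round(1),'tcp',s['position'].round(4))
    for nm,p in(('sh',sh),('tip',tip)):k=(p-o)*1e3;print(nm,'along',(k@u).round(1),'lat',(k@n).round(1),'dz',k[2].round(1))
E
python3 - <<'E'
from h import *
line();err([.4715+.018*.957,.1876-.018*.29,.033],73.13)
E
```

```text
shoulder [0.4596 0.1907 0.0633] tip [0.5792 0.1545 0.0634] in tool: sh [ -0.4 -33.4 -30.5] dir [-5.0e-04  1.0e+00 -1.2e-03]
F [-0.3  0.8 -0.7] tcp [0.4917 0.1814 0.0327]
sh along -133.3 lat -0.5 dz -0.3
tip along -8.3 lat -0.5 dz -0.2
shift [ 0.  -3.1 -0.3] rot [-0.01 -0.    0.03] F [ 0.4  1.2 -1.1] gw 0.0118 t 10.2
```

Aligned to within half a millimetre, with the tip 8 mm short. I'll advance through the near eyelet.

Request:
arm_command(
  targets=[
    [0.4,8,0,0,0,0],
    [0,8,0,0,0,0],
    [0,8,0,0,0,0],
    [0,4,0,0,0,0],
    [0,0,0,0,0,0],
    [0,0,0,0,0,0],
  ],
)

```text
clock: 10.8
position: [0.5212, 0.1729, 0.0327]
tool_rot: [3.142, -0.0, 1.277]
force: [-0.5, -1.0, -1.2]
grip_width: 0.0114
```

Run:
```python
from h import *
line()
```

```text
shoulder [0.4892 0.1822 0.0632] tip [0.6088 0.146  0.0634] in tool: sh [ -0.4 -33.4 -30.5] dir [-0.      1.     -0.0014]
F [-0.5 -1.  -1.2] tcp [0.5212 0.1729 0.0327]
sh along -102.6 lat -0.1 dz -0.4
tip along 22.4 lat -0.0 dz -0.2
```

Request:
arm_command(
  targets=[
    [0,8,0,0,0,0],
    [0,8,0,0,0,0],
    [0,8,0,0,0,0],
    [0,8,0,0,0,0],
    [0,0,0,0,0,0],
  ],
)

```text
clock: 11.35
position: [0.5546, 0.1629, 0.0328]
tool_rot: [3.141, -0.0, 1.277]
force: [0.1, 0.3, -0.7]
grip_width: 0.0118
```

Run:
```python
from h import *
line()
```

```text
shoulder [0.5226 0.1722 0.0633] tip [0.6423 0.136  0.0635] in tool: sh [ -0.4 -33.3 -30.5] dir [-2.e-04  1.e+00 -9.e-04]
F [ 0.1  0.3 -0.7] tcp [0.5546 0.1629 0.0328]
sh along -67.7 lat 0.0 dz -0.3
tip along 57.3 lat 0.1 dz -0.1
```

Request:
arm_command(
  targets=[
    [0,6,0,0,0,0],
    [0,6,0,0,0,0],
    [0,1,0,0,0,0],
    [0,0,0,0,0,0],
  ],
)

```text
clock: 11.8
position: [0.567, 0.1592, 0.0326]
tool_rot: [-3.141, 0.0, 1.278]
force: [0.8, -0.4, -1.1]
grip_width: 0.0117
```

Run:
```python
from h import *
line()
```

```text
shoulder [0.535  0.1685 0.0631] tip [0.6547 0.1324 0.0631] in tool: sh [ -0.4 -33.4 -30.5] dir [ 4.e-04  1.e+00 -9.e-04]
F [ 0.8 -0.4 -1.1] tcp [0.567  0.1592 0.0326]
sh along -54.7 lat 0.1 dz -0.5
tip along 70.3 lat 0.4 dz -0.5
```

Request:
arm_command(
  targets=[
    [0,0,0,0,0,0],
    [0,0,0,0,0,0],
    [0,0,0,0,0,0],
    [0,0,0,0,0,0],
    [0,0,0,0,0,0],
    [0,0,0,0,0,0],
  ],
  grip=60,
)

```text
clock: 12.45
position: [0.5667, 0.1597, 0.0329]
tool_rot: [-3.141, -0.0, 1.279]
force: [0.6, -0.4, -0.3]
grip_width: 0.0512
```

Request:
arm_command(
  targets=[
    [0,0,-20,0,0,0],
    [0,0,-30,0,0,0],
    [0,-10,-20,0,0,0],
    [0,-30,0,0,0,0],
    [0,-18,0,0,0,0],
    [0,0,0,0,0,0],
    [0,0,0,0,0,0],
  ],
)

```text
clock: 13.15
position: [0.5098, 0.1766, 0.1058]
tool_rot: [-3.141, -0.001, 1.278]
force: [0.1, -0.5, 0.5]
grip_width: 0.0512
```

Run:
```python
from h import *
s=bot.observe();print(s['position'],s['tool_rot'],s['force'],s['grip_width']);f=bot.grab_frame('wrist');save('w6',f);np.save('w6.npy',cloud(f,s))
```

```text
[0.50975723 0.17656693 0.10579004] [-3.14117969e+00 -5.48389742e-04  1.27779961e+00] [ 0.09666856 -0.50502444  0.49796996] 0.05121922740672466
```

View pics/w6.png

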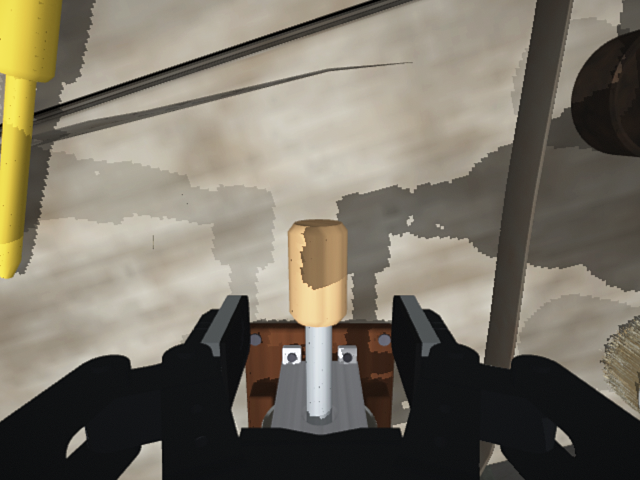

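The rod rests in the lugs, centred between the open fingers, with the handle at (318,270), the shoulder at (318,325) and the shank entering the near lug at about (319,415). I'll measure the sag.

Run:
```python
from h import *
s=bot.observe();W=np.load('w6.npy')
a,D=rod(W,s,(240,318,288,349))
for v in (235,250,270,290,310,318,322,330,350,380,400): print(v,W[v,314:322].mean(0).round(4))
```

```text
pt [0.5116 0.1744 0.0571] yaw -16.37 pitch up 3.09 rms 0.00052 4426 t [-0.0185  0.0208]
shoulder [0.5316 0.1685 0.0582] tip [0.6513 0.1334 0.0649] in tool: sh [-1.4 23.2 47.5] dir [ 0.0075  0.9985 -0.0544]
235 [0.4907 0.1806 0.0709]
250 [0.4974 0.1786 0.0715]
270 [0.5067 0.1758 0.0719]
290 [0.516  0.173  0.0727]
310 [0.5257 0.17   0.0728]
318 [0.5296 0.1689 0.0731]
322 [0.5317 0.1682 0.0729]
330 [0.5392 0.1659 0.066 ]
350 [0.5498 0.1627 0.0662]
380 [0.5656 0.1579 0.0675]
400 [0.5768 0.1545 0.0679]
```

Request:
arm_command(
  targets=[
    [-1.5,0,20,-3.1,0,0],
    [0,-1,25,0,0,0],
    [0,-1,20,0,0,0],
    [0,-1,8,0,0,0],
    [0,0,0,0,0,0],
    [0,0,0,0,0,0],
  ],
)

```text
clock: 13.8
position: [0.5137, 0.1736, 0.0305]
tool_rot: [3.083, -0.001, 1.274]
force: [-0.7, 0.5, 0.3]
grip_width: 0.0511
```

Run:
```python
from h import *
err([.5095,.175,.0264],73.13)
s=bot.observe();f=bot.grab_frame('wrist');W=cloud(f,s);np.save('w7.npy',W)
print([ (v,W[v,310:330].mean(0).round(3)) for v in range(180,330,12)])
```

```text
shift [ 0.1 -4.6  3.8] rot [ 3.34 -0.07 -0.12] F [-0.7  0.5  0.3] gw 0.0511 t 13.8
[(180, array([ 0.472,  0.186, -0.001])), (192, array([ 0.477,  0.184, -0.001])), (204, array([ 0.482,  0.183, -0.002])), (216, array([ 0.487,  0.181, -0.001])), (228, array([ 0.493,  0.179, -0.002])), (240, array([ 0.498,  0.178, -0.001])), (252, array([ 0.503,  0.176, -0.001])), (264, array([nan, nan, nan])), (276, array([0.487, 0.181, 0.066])), (288, array([0.489, 0.18 , 0.069])), (300, array([0.492, 0.179, 0.071])), (312, array([0.496, 0.178, 0.071])), (324, array([0.5  , 0.177, 0.071]))]
```

Request:
arm_command(
  targets=[
    [0,-3.5,3.5,0,0,0],
    [0,0,0,0,0,0],
    [0,0,0,0,0,0],
  ],
)

```text
clock: 14.15
position: [0.5114, 0.1751, 0.0285]
tool_rot: [3.081, -0.003, 1.274]
force: [0.0, 0.6, -0.0]
grip_width: 0.0513
```

Request:
arm_command(
  targets=[
    [0,0,0,0,0,0],
    [0,0,0,0,0,0],
    [0,0,0,0,0,0],
    [0,0,0,0,0,0],
  ],
  grip=0,
  grip_force=80,
)

```text
clock: 14.55
position: [0.5116, 0.1753, 0.0291]
tool_rot: [3.081, -0.004, 1.274]
force: [0.2, 0.3, 0.6]
grip_width: 0.0278
```

Run:
```python
from h import *
err([.5095,.175,.0264],73.13)
s=bot.observe();f=bot.grab_frame('wrist');W=cloud(f,s)
print([ (v,W[v,315:325].mean(0).round(4)) for v in range(250,330,8)])
```

```text
shift [-0.9 -2.1  2.6] rot [ 3.49 -0.23 -0.13] F [0.2 0.3 0.6] gw 0.0278 t 14.55
[(250, array([ 0.5001,  0.1782, -0.0014])), (258, array([ 0.5038,  0.1771, -0.0014])), (266, array([0.4887, 0.1815, 0.0474])), (274, array([0.4882, 0.1817, 0.0555])), (282, array([0.4878, 0.1818, 0.0626])), (290, array([0.4878, 0.1817, 0.0681])), (298, array([0.4898, 0.1811, 0.0691])), (306, array([0.4913, 0.1807, 0.071 ])), (314, array([0.4937, 0.1799, 0.0709])), (322, array([0.4962, 0.1792, 0.0709]))]
```

Request:
arm_command(
  targets=[
    [0,0,-2.2,1.2,0,0],
    [0,0,-2.2,1.2,0,0],
    [0,0,-2.2,1.1,0.2,0],
    [0,0,0,0,0,0],
    [0,0,0,0,0,0],
  ],
)

```text
clock: 15.1
position: [0.511, 0.1753, 0.0355]
tool_rot: [-3.139, -0.007, 1.274]
force: [0.1, -0.0, -1.1]
grip_width: 0.028
```

Run:
```python
from h import *
err([.5116,.1754,.0354],73.13)
s=bot.observe();f=bot.grab_frame('wrist');W=cloud(f,s)
print([ (v,W[v,315:325].mean(0).round(4)) for v in range(290,340,8)])
```

```text
shift [0.3 0.6 0.2] rot [-0.18 -0.42 -0.11] F [ 0.1 -0.  -1.1] gw 0.028 t 15.1
[(290, array([0.4898, 0.1807, 0.0756])), (298, array([0.4914, 0.1802, 0.0773])), (306, array([0.4934, 0.1796, 0.0783])), (314, array([0.4956, 0.1789, 0.0787])), (322, array([0.4982, 0.1781, 0.0782])), (330, array([0.5004, 0.1774, 0.0785])), (338, array([0.5031, 0.1766, 0.078 ]))]
```

Request:
arm_command(
  targets=[
    [0.2,6,0,0,-0.3,0],
    [0,8,0,0,0,0],
    [0,8,0,0,0,0],
    [0,8,0,0,0,0],
    [0,0,0,0,0,0],
  ],
)

```text
clock: 15.65
position: [0.5424, 0.1659, 0.0352]
tool_rot: [-3.139, -0.001, 1.275]
force: [0.2, -0.1, -1.6]
grip_width: 0.0279
```

Request:
arm_command(
  targets=[
    [0,7,0,0,0,0],
    [0,5,0,0,0,0],
    [0,0,0,0,0,0],
    [0,0,0,0,0,0],
  ],
)

```text
clock: 16.05
position: [0.5548, 0.162, 0.035]
tool_rot: [-3.139, -0.001, 1.275]
force: [-0.0, -0.3, -0.7]
grip_width: 0.0279
```

Run:
```python
from h import *
s=bot.observe();u=np.array([.957,-.290]);k=s['position'][:2]-[.5873,.1525];print('tcp along',k@u*1e3)
err([.5873-.026*.957,.1525+.026*.29,.0354],73.13)
f=bot.grab_frame('wrist');W=cloud(f,s)
print([ (v,W[v,315:325].mean(0).round(4)) for v in range(266,340,8)])
```

```text
tcp along -33.834619748527615
shift [ 0.4  7.8 -0.5] rot [-0.14 -0.05 -0.09] F [-0.  -0.3 -0.7] gw 0.0279 t 16.05
[(266, array([0.5332, 0.1678, 0.0546])), (274, array([0.5331, 0.1678, 0.0628])), (282, array([0.5332, 0.1678, 0.0698])), (290, array([0.5336, 0.1677, 0.0751])), (298, array([0.5354, 0.1671, 0.0766])), (306, array([0.5374, 0.1665, 0.0775])), (314, array([0.5397, 0.1658, 0.0777])), (322, array([0.5419, 0.1651, 0.0779])), (330, array([0.5445, 0.1644, 0.0777])), (338, array([0.5468, 0.1637, 0.0779]))]
```

Request:
arm_command(
  targets=[
    [0,4,0,0,0,0],
    [0,2,0,0,0,0],
    [0,0,0,0,0,0],
  ],
)

```text
clock: 16.4
position: [0.5607, 0.1604, 0.035]
tool_rot: [-3.139, -0.001, 1.275]
force: [-0.0, 0.2, -1.4]
grip_width: 0.0277
```

Request:
arm_command(
  targets=[
    [0,2.5,0,0,0,0],
    [0,2.5,0,0,0,0],
  ],
)

```text
clock: 16.6
position: [0.561, 0.1602, 0.0342]
tool_rot: [-3.131, 0.001, 1.277]
force: [-18.0, 4.8, 9.0]
grip_width: 0.0277
```

Request:
arm_command(
  targets=[
    [0,4,0,0,0,0],
    [0,4,0,0,0,0],
  ],
)

```text
clock: 16.8
position: [0.5606, 0.1602, 0.0335]
tool_rot: [-3.115, 0.005, 1.28]
force: [-29.6, 4.8, 27.3]
grip_width: 0.0279
```

Run:
```python
from h import *
s=bot.observe();print(s['force'],s['position'],s['tool_rot'])
f=bot.grab_frame('wrist');W=cloud(f,s)
print([ (v,W[v,315:325].mean(0).round(4)) for v in range(258,340,8)])
```

```text
[-29.56615285   4.83751416  27.2682708 ] [0.56058271 0.16023324 0.03345788] [-3.11526877  0.00528476  1.27991328]
[(258, array([ 0.5515,  0.162 , -0.0011])), (266, array([0.5395, 0.1659, 0.0532])), (274, array([0.5395, 0.166 , 0.0622])), (282, array([0.5393, 0.1661, 0.0703])), (290, array([0.5406, 0.1658, 0.0736])), (298, array([0.5422, 0.1653, 0.0754])), (306, array([0.5444, 0.1646, 0.076 ])), (314, array([0.5467, 0.1639, 0.0761])), (322, array([0.5489, 0.1633, 0.0764])), (330, array([0.5514, 0.1625, 0.0762])), (338, array([0.5538, 0.1618, 0.0762]))]
```

Request:
arm_command(
  targets=[
    [0,0,0,0,0,0],
    [0,0,-0.7,-0.8,0,0],
    [0,0,-0.7,-0.7,0,0],
    [0,0,0,0,0,0],
    [0,0,0,0,0,0],
  ],
)

```text
clock: 17.35
position: [0.5603, 0.1605, 0.0358]
tool_rot: [3.141, 0.005, 1.28]
force: [0.1, 0.1, -1.7]
grip_width: 0.0279
```

Request:
arm_command(
  targets=[
    [0,2,0,0,0,0],
    [0,2,0,0,0,0],
  ],
)

```text
clock: 17.55
position: [0.5612, 0.1602, 0.035]
tool_rot: [-3.136, 0.007, 1.282]
force: [-17.2, 3.9, 6.9]
grip_width: 0.0273
```

Run:
```python
from h import *
s=bot.observe();print(s['force'],s['position'],s['tool_rot'])
f=bot.grab_frame('wrist');W=cloud(f,s)
print([ (v,W[v,315:325].mean(0).round(4)) for v in range(258,340,8)])
```

```text
[-17.21368894   3.92973766   6.89296099] [0.56118628 0.16023171 0.03503752] [-3.13588072  0.00685079  1.28150559]
[(258, array([ 0.5533,  0.1616, -0.0015])), (266, array([0.5396, 0.1661, 0.0548])), (274, array([0.5396, 0.1662, 0.0631])), (282, array([0.5396, 0.1662, 0.0704])), (290, array([0.5401, 0.1661, 0.0756])), (298, array([0.5419, 0.1656, 0.0768])), (306, array([0.5437, 0.1651, 0.0782])), (314, array([0.5461, 0.1643, 0.0781])), (322, array([0.5488, 0.1635, 0.0774])), (330, array([0.551 , 0.1629, 0.0778])), (338, array([0.5534, 0.1622, 0.0779]))]
```

Request:
arm_command(
  targets=[
    [0,0,0,0,0,0],
    [0,0,0,0,0,0],
    [0,0,0,0,0,0],
    [0,0,0,0,0,0],
    [0,0,0,0,0,0],
  ],
  grip=60,
)

```text
clock: 18.1
position: [0.5617, 0.16, 0.0348]
tool_rot: [-3.135, 0.007, 1.281]
force: [0.2, 0.1, -0.8]
grip_width: 0.0513
```

Request:
arm_command(
  targets=[
    [0,0,-15,0,0,0],
    [0,0,-30,0,0,0],
    [0,0,-30,0,0,0],
    [0,0,-30,0,0,0],
    [0,-20,-10,0,0,0],
    [0,0,0,0,0,0],
    [0,0,0,0,0,0],
  ],
)

```text
clock: 18.8
position: [0.544, 0.1659, 0.1607]
tool_rot: [-3.138, 0.005, 1.28]
force: [0.0, -0.6, 0.1]
grip_width: 0.0513
```

Run:
```python
from h import *
s=bot.observe();print(s['position'],s['tool_rot'],s['force']);f=bot.grab_frame('wrist');save('w8',f);np.save('w8.npy',cloud(f,s))
```

```text
[0.54400989 0.16588731 0.16071453] [-3.13839379  0.00463813  1.27991645] [ 0.02150514 -0.59286214  0.08885149]
```

View pics/w8.png

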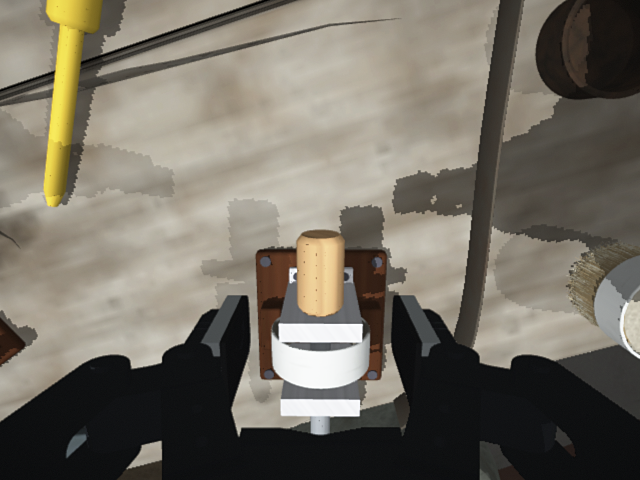

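The rod is through both lugs: its tip shows beyond the far lug at (320,425), and the handle at (320,275) sits against the near lug. The ferrule at (320,360) stands in place. One numeric check of the gap follows.

Run:
```python
from h import *
s=bot.observe();W=np.load('w8.npy');u=np.array([.957,-.290])
al=lambda p:((p[:2]-[.5873,.1525])@u*1e3).round(1)
a,D=rod(W,s,(245,308,297,343))
for v in (234,238,300,308,311,313,315,317,319,321,324,330,340,420,428,432): p=np.nanmean(W[v,316:325],0);print(v,al(p),(p[2]*1e3).round(1))
axis(W,318,345,270,372,.078,.095);axis(W,345,380,265,375,.06,.1)
```

```text
pt [0.562  0.1598 0.0618] yaw -16.72 pitch up 0.06 rms 0.00055 2815 t [-0.0198  0.0211]
shoulder [0.5822 0.1537 0.0618] tip [0.7019 0.1177 0.0619] in tool: sh [-0.3 40.5 98.5] dir [-0.001   1.     -0.0046]
234 -50.0 64.0
238 -49.9 73.3
300 -12.0 76.9
308 -6.7 76.8
311 -4.8 76.9
313 -3.0 75.8
315 -1.1 74.7
317 0.2 74.7
319 0.3 77.5
321 0.1 80.5
324 0.7 83.4
330 4.7 83.3
340 11.1 83.7
420 79.4 68.6
428 86.0 68.4
432 88.9 68.8
1828 [0.5921 0.1508 0.0832] [593.1 150.6] [50.  13.8] 72.32037353515625 z [0.0798 0.0835 0.0846]
3073 [0.6162 0.1437 0.0769] [618.3 142.5] [65.4 31.9] 80.16603088378906 z [0.0656 0.0787 0.0828]
```

```bash
python3 -c "
from workcell import bot
print(bot.job_done())"
```

```text
the job is handed in; nothing more can be done
None
```

The job is done and handed in at about 19 s of the 54 s limit. I took the rod out by its shank and started it through both eyelets and the ferrule. I let go and it rested in both lugs, sagging about 3°. I then took it again by the handle, pushed it home and let go.

**Last checks (wrist camera):**
- **Shoulder:** the handle's rear face is 50.0 mm from the near lug's face, which is the handle's own length. The shoulder is therefore home to within about 1 mm, and the rod is level to 0.1°.
- **Through the lugs:** the shank shows beyond the far lug.
- **Ferrule:** it still stands between the lugs, within about 2 mm of midway, which is the calibration tolerance.
- **Forces:** the hardest push read about 40 N at the wrist, against the 120 N limit. The gripper is open and clear of everything.
- **Bystanders:** I measured none of them at the end. I noticed nothing amiss with those in the last picture.

**What disagreed:**
- **Fingertips:** the real fingertips sit about 14 mm behind the reported TCP, not 17 mm ahead as stated. My first grasp therefore closed on nothing above the shank, and I corrected by going 31 mm lower.
- **Widths and heights:** grip widths read about 2 mm small. Camera heights read about 1.5 mm low, and I allowed for that.

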